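# Put the ratchet away in the tool chest

### The arm

A 6-joint arm with a two-finger parallel gripper is mounted at the origin on the work surface. World frame = base frame: x ahead of the robot, y to its left, z up, the work surface at z = 0. Lengths are in m, angles in rad, forces in N, time in s.
With the tool pointing down it reaches from about 0.3 to 0.875 m from the base axis. Payload 6.4 kg.
Tool frame: the origin (TCP) lies between the finger pads; the fingertips stand tip_extent ahead of it and the grasp point (between the pads) lies 5 mm behind it (tip_extent is the distance from the TCP to the fingertips, in m); z points along the fingers, y is the direction in which the jaws open and shut (so a half turn about z gives the same grasp; the last joint's range is limited). The gripper opens to 85 mm and grips with 20 to 120 N. Pads are 22 mm wide; open, the fingers measure 114 mm over their backs; the gripper's body (76 mm by 85 mm) begins 54 mm behind the grasp point. The pads swing forward as they close: fully open they stand 13 mm farther back than shut.
Start: joints at [1.072, 0.181, 1.607, -0, 1.354, -0.206], TCP at [0.166, 0.551, 0.245] pointing down, gripper open.
Joint ranges: [-2.99, 2.99], [-0.89, 2.07], [0.3, 2.58], [-1.14, 4.28], [0, 2.63], [-3.12, 3.12]. Speed limits (rad/s): [2.57, 2.57, 3.01, 3.14, 3.14, 3.14].

### API

Orientations are given as a unit quaternion [w, x, y, z].
In Python, from bench import * gives the robot as it stands.
- The arm moves only by the shell command python3 -m jog 'ROWS'. ROWS is JSON, a list of rows, each a list of 3 entries, a list of its own where there are three numbers: the shift along the tool's x, y, z in mm, then the turn, a rotation vector about the tool's x, y, z in rad, then the opening, from 0 (shut) to 1 (fully open). A call has 1 to 20 rows; each row is the pose to reach, as a shift and turn from the pose measured when the call began, along the tool's axes at that moment; what a row does not reach only later rows make up. A row lasts 1/12 s, in which the tool goes at most 41.7 mm and 7.16 degrees, less where a joint would pass 70% of its speed; a pose out of reach is approached as far as the arm can. A call with a gripper value outside its range is refused whole. The fingers move at their own pace and stop on an object; the grip force is fixed at half the most. Time passes only in rows, so rows that repeat a pose let the fingers close. It gives the time, the measured TCP pose, the force and the opening at its end, in the units of the state.
- get_obs(): the state, without advancing time (a new reading comes with each control period).
- camera(name): name is "side" or "top"; returns (picture, depth): 384x512x3 uint8, red, green, blue; 384x512 float32, m along the optical axis (not along the pixel's ray), 0 where there is no reading.
- get_calibration(name): a dict with "fx", "fy", "cx", "cy" (pixels), "k1" (the pictures are not rectified: a ray, as slopes to the right and down, at radius r is drawn at 1 + k1 r^2 times it, then the intrinsics apply), "world_from_camera" (4x4, takes a point from camera to world coordinates). Camera axes: x right, y down, z forward; pixel columns grow to the right and rows downward; lengths in m; the calibration is good to about 2 mm. A picture is of the moment at which its call begins. get_calibration takes no time and is no camera call.
- hand_in(): hands the job in, once; it reports no verdict.
The state is a dict: "time_s": time; "q": joint angles; "dq": joint speeds; "joint_efforts": joint torques, N m; "eef_pos": TCP position; "eef_rot": TCP orientation; "wrist_force": force on the tool from outside, world axes, zero at the start; "torque": the same for the moment, N m; "opening": opening from 0.0 (shut) to 1.0 (fully open).
Only numpy, scipy, OpenCV 4.12 (cv2) and the standard library are available. Lean on these libraries where they do the work, as an engineer would, in place of code of your own. Each camera call takes 0.05 s, during which the arm holds its last target.

### The job

Put the ratchet away: pull the top left drawer of the tool chest all the way out, lay the ratchet down flat in the empty tray inside, square drive up, its head towards the back of the drawer and its handle towards the front, and push the drawer fully shut. Set it down, do not drop it, and leave the other drawers and everything else on the table where they are.

Things in the scene. Friction and masses are not known exactly. Their poses are not given: they have to be found in the camera images.
- tool_chest: Low grey steel tool chest, fixed, 270 deep (x) x 470 wide (y) x 170 mm high, flat top: two small drawers side by side (229 mm wide) over one wide drawer. Origin: on the table, straight below the middle of the top left drawer's front face. x points from the drawer fronts to the back (drawers slide out along -x), y left as seen from the robot, z up. Drawer fronts at x = 0, front edge of the top at x = 12 mm.
- drawer_left (a joint): How far the top left drawer is out, in m: 0 shut (as it starts), 0.2 at its stop. Slides with about 2 N friction, stays where left; no spring or latch. Box inside 199 mm long, 197 mm wide, walls 45 mm high, their tops 23 mm below the chest's top, inner floor 102 mm above the table. Shut, its contents are hidden.
- drawer_left_handle (a point): Middle of the handle bar of the top left drawer: horizontal round steel bow handle, bar 12 mm thick, 124 mm long along the chest's y, centre line 38 mm in front of the drawer front (32 mm free behind the bar) and 32 mm below the chest's top. Moves with the drawer.
- drawer_left_floor (a point): Middle of the front end of the top left drawer's inner floor, against the drawer front; moves with the drawer.
- drawer_right (a joint): How far the top right drawer is out, in m (starts at 0, shut). Same size and handle as the left one. Leave shut.
- drawer_wide (a joint): How far the wide bottom drawer is out, in m (starts at 0, shut). Leave shut.
- tool_tray: Empty grey plastic tray, 192 (x) x 95 (y) x 28 mm high, walls and floor 3 mm, lying loose but snug in the top left drawer, in its left or right half, long side front to back. Origin: middle of its front edge, on the underside (its centre is at x = +96 mm); x towards the drawer's back, z up. Rides along with the drawer.
- socket_tray: The same kind of tray, full of standing steel sockets up to 34 mm high, in the other half of the top left drawer. Origin and axes as for the empty tray.
- ratchet: Steel ratchet lying square drive up, 160 mm long, 0.2 to 0.4 kg: round head 38 mm across, 22 mm thick, with 10 mm square drive standing 12 mm on top; neck 14 mm wide, 17 mm high; ribbed handle 25 mm wide, 21 mm high. Origin: middle of its length, on the underside; x towards the head (head centre x = +61 mm, handle x = -80 to -2 mm), z up. Balances near the origin.
- ratchet_head (a point): Centre of the ratchet's head, at half its thickness (11 mm above the underside).
- ratchet_grip (a point): Point on the ratchet's ribbed handle near its neck, at x = -25 mm, 10 mm above the underside: a good place to grasp across.
- spanner: Bystander: steel combination spanner, 200 mm long, 29 mm wide at the ring end, 12 mm high, lying near the ratchet; ring end and open end, no square drive. Origin: middle, underside; x towards the ring end.
- pinion_shaft: Bystander: dark stepped gear shaft, 155 mm long, 47 mm thick, lying near the ratchet. Origin: middle, underside; x along it.
- large_gear: Bystander: flat gear, 118 mm across, 28 mm high. Origin: centre of the underside.
- small_gear: Bystander: flat gear, 80 mm across, 22 mm high. Origin: centre of the underside.
- bevel_gear: Bystander: bevel gear, 96 mm across, 30 mm high. Origin: centre of the underside.
- bearing: Bystander: ball bearing, 62 mm across, 18 mm high. Origin: centre of the underside.
Mind the look-alikes: they are no part of the job. Leave any blue or purple look-alike of the ratchet alone.

How it is judged:
By the outcome, as a careful person would: the job done as asked, in the order asked, and still so for the second after the job is handed in, with the robot touching nothing.
It also fails if it takes over 72 s, if anything falls off the work surface, if the arm or the gripper's body presses on something with over 40 N, if the wrist force passes 120 N, or if a joint passes its speed limit or range.

## Working session

There is one attempt and no reset: what is moved stays moved. The work goes in short steps, Python scripts to look and compute and a shell command to move; the robot and the scene stay as the last step left them, time stands still between calls to the robot, and variables do not carry over. Pictures are saved under pics/ and viewed, and the job is handed in when it is done.

```bash
ls; mkdir -p pics; python3 - <<'E'
from bench import *
import cv2,numpy as np
for n in ("side","top"):
    p,d=camera(n); cv2.imwrite(f"pics/{n}0.png",p[:,:,::-1]); np.save(f"pics/{n}0_d.npy",d); np.save(f"pics/{n}0_p.npy",p)
    c=get_calibration(n); print(n,{k:(np.round(v,4).tolist()) for k,v in c.items()}, (d==0).mean())
print(get_obs())
E
```

```text
pics
side {'fx': 480.2885, 'fy': 480.2885, 'cx': 265.0053, 'cy': 194.404, 'k1': -0.0667, 'world_from_camera': [[0.7905, -0.3881, 0.4738, -0.2095], [-0.6124, -0.5092, 0.6048, -0.7969], [0.0065, -0.7682, -0.6402, 1.0716], [0.0, 0.0, 0.0, 1.0]]} 0.0038655598958333335
top {'fx': 349.8497, 'fy': 349.8497, 'cx': 256.103, 'cy': 189.3942, 'k1': -0.0705, 'world_from_camera': [[-0.0108, -0.9869, 0.1612, 0.3585], [-0.9999, 0.0119, 0.0055, 0.1298], [-0.0074, -0.1612, -0.9869, 1.0013], [0.0, 0.0, 0.0, 1.0]]} 0.003931681315104167
{'time_s': 0.1, 'q': array([ 1.07170802e+00,  1.81487338e-01,  1.60793477e+00,  2.85414152e-05,
        1.35379812e+00, -2.06271841e-01]), 'dq': array([ 0.00020364, -0.00157816, -0.00272904, -0.00106766, -0.00146476,
       -0.00049031]), 'joint_efforts': array([ 4.17589090e-04, -4.45878339e+01, -3.52234519e+01, -3.69195168e-04,
        4.21803561e-03,  1.20318944e-05]), 'eef_pos': array([0.16569512, 0.55010054, 0.24444972]), 'eef_rot': array([-2.94169787e-04,  1.45888743e-01,  9.89300668e-01, -7.58886697e-04]), 'wrist_force': array([ 0.33659675,  0.17483319, -0.1908002 ]), 'torque': array([-0.01708795, -0.00050103, -0.01244341]), 'opening': 1.0002874554060552}
```

View pics/side0.png

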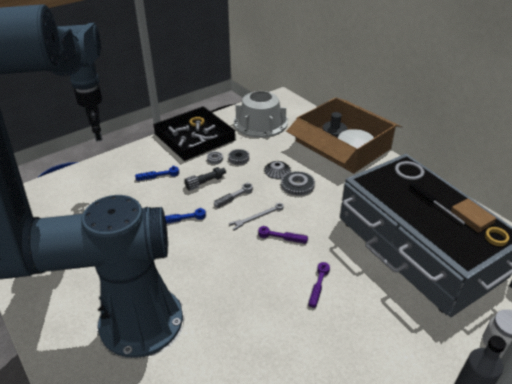

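View pics/top0.png

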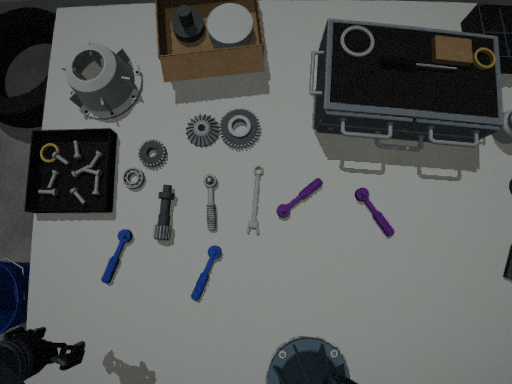

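The top view shows the grey ratchet at about (211,203), head up at (210,181), with the spanner at (256,200) and the shaft at (165,212). The chest is at upper right, and the left drawer's handle is at about (367,128). Next I'll measure them.

```bash
cat > h.py <<'E'
from bench import *
import cv2,numpy as np
from scipy.spatial.transform import Rotation as R
def ray(n,px):
    c=get_calibration(n); T=np.array(c["world_from_camera"]); px=np.atleast_2d(np.float64(px))
    K=np.array([[c["fx"],0,c["cx"]],[0,c["fy"],c["cy"]],[0,0,1]])
    u=cv2.undistortPoints(px[:,None],K,np.array([c["k1"],0,0,0]),None)[:,0]
    u=np.c_[u,np.ones(len(u))]
    return T[:3,3],u@T[:3,:3].T
def plane(n,px,z):
    o,r=ray(n,px); return o+r*((z-o[2])/r[:,2])[:,None]
def cloud(n,d):
    h,w=d.shape; v,u=np.mgrid[:h,:w]; o,r=ray(n,np.c_[u.ravel(),v.ravel()])
    P=o+r*d.ravel()[:,None]; P[d.ravel()==0]=np.nan; return P.reshape(h,w,3)
def proj(n,P):
    c=get_calibration(n); T=np.linalg.inv(c["world_from_camera"]); q=np.atleast_2d(P)@T[:3,:3].T+T[:3,3]
    s=q[:,:2]/q[:,2:]; s*=1+c["k1"]*(s**2).sum(1,keepdims=True)
    return s*[c["fx"],c["fy"]]+[c["cx"],c["cy"]]
def shot(n,name):
    p,d=camera(n); cv2.imwrite(f"pics/{name}.png",p[:,:,::-1]); np.save(f"pics/{name}_d.npy",d); np.save(f"pics/{name}_p.npy",p); return p,d
def crop(name,x0,y0,x1,y1,s,out):
    cv2.imwrite(f"pics/{out}.png",cv2.resize(np.load(f"pics/{name}_p.npy")[y0:y1,x0:x1,::-1],None,fx=s,fy=s,interpolation=cv2.INTER_CUBIC))
E
python3 - <<'E'
from h import *
crop("top0",300,10,512,180,3.6,"chest_t"); crop("top0",150,160,280,250,6,"rat_t"); crop("side0",330,150,512,310,4,"chest_s")
for n in("top","side"):
    C=cloud(n,np.load(f"pics/{n}0_d.npy")); 
    for px in ([(211,203),(210,183),(230,220),(400,90),(367,126),(335,50),(490,110)] if n=="top" else [(232,196),(430,175)]):
        print(n,px,np.round(C[px[1],px[0]],4))
E
```

```text
top (211, 203) [0.4817 0.2638 0.0174]
top (210, 183) [0.538  0.2661 0.0251]
top (230, 220) [0.4342 0.2111 0.0006]
top (400, 90) [ 0.747  -0.2363  0.1727]
top (367, 126) [ 0.6737 -0.1652  0.1071]
top (335, 50) [ 0.8579 -0.0745  0.175 ]
top (490, 110) [ 0.695  -0.4727  0.1709]
side (232, 196) [0.4736 0.257  0.021 ]
side (430, 175) [ 0.9195 -0.1855  0.1745]
```

View pics/chest_t.png

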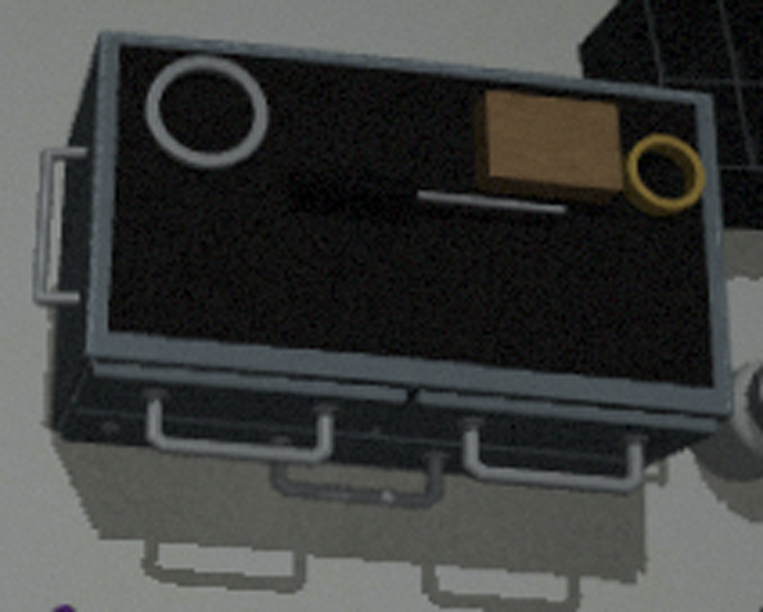

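View pics/rat_t.png

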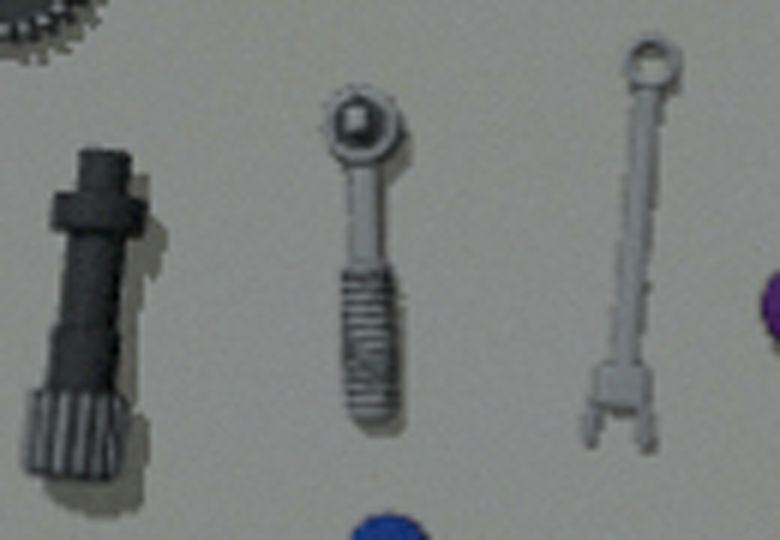

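View pics/chest_s.png

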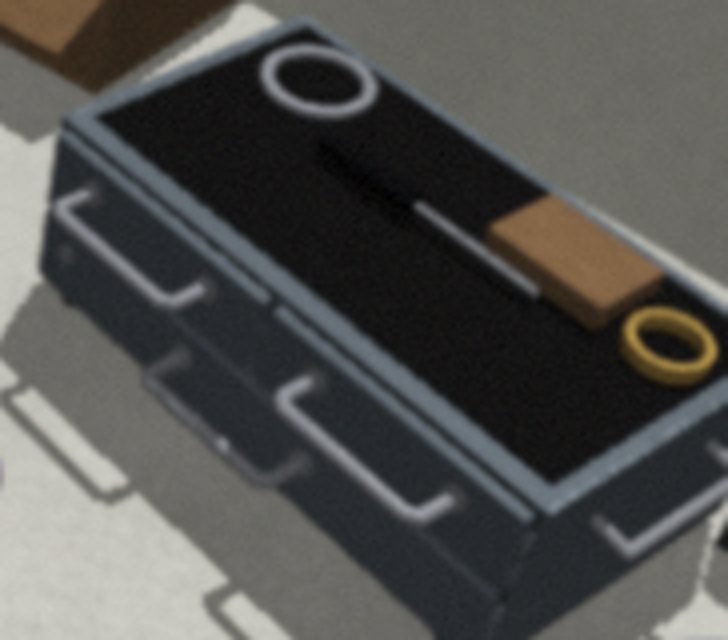

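The crops show the chest rotated slightly, and the handle bar runs from (150,440) to (325,458) in its crop. The ratchet's square drive faces up and its head points away from the robot.

```bash
python3 - <<'E'
from h import *
f=lambda a,x0,y0,s:(np.array(a)+.5)/s+[x0,y0]-.5
ch=plane("top",f([(90,355),(728,412),(100,33),(715,95)],300,10,3.6),.170)
print("chest corners top",np.round(ch,4).tolist())
print("lens",np.linalg.norm(ch[1]-ch[0]),np.linalg.norm(ch[2]-ch[0]),np.linalg.norm(ch[3]-ch[1]))
chs=plane("side",f([(66,120),(546,512),(308,20)],330,150,4),.170); print("side",np.round(chs,4).tolist())
hs=plane("side",f([(62,207),(170,300)],330,150,4),.138);print("handle side",np.round(hs,4).tolist(),np.linalg.norm(hs[1]-hs[0]))
ht=plane("top",f([(153,441),(325,458)],300,10,3.6),.138);print("handle top",np.round(ht,4).tolist(),np.linalg.norm(ht[1]-ht[0]))
for a in (ch[0]-ch[1],ht[0]-ht[1],chs[0]-chs[1],hs[0]-hs[1]): print("yaw",np.degrees(np.arctan2(-a[0],a[1])))
# ratchet
for n in("top","side"):
    C=cloud(n,np.load(f"pics/{n}0_d.npy")); 
    m=(C[...,2]>.009)&(C[...,2]<.05)&(np.abs(C[...,0]-.48)<.12)&(np.abs(C[...,1]-.262)<.035)
    P=C[m]; 
    r=cv2.minAreaRect(np.float32(P[:,:2]*1000)); c,e,v=cv2.fitLine(np.float32(P[:,:2]),cv2.DIST_L2,0,.01,.01).ravel()[2:],0,0
    l=cv2.fitLine(np.float32(P[:,:2]),cv2.DIST_HUBER,0,.01,.01).ravel(); print(n,m.sum(),r,"line",l,np.degrees(np.arctan2(l[1],l[0])))
    t=(P[:,:2]-l[2:])@l[:2]; print("ends",np.round(l[2:]+l[:2]*t.min(),4),np.round(l[2:]+l[:2]*t.max(),4),t.max()-t.min())
    top=P[P[:,2]>.027]; print("drive",top.mean(0),len(top))
print("px head/end",plane("top",f([(362,124),(358,119)],150,160,6),.022), plane("top",f([(374,420)],150,160,6),.012))
E
```

```text
chest corners top [[0.6991, -0.0402, 0.17], [0.6573, -0.5007, 0.17], [0.9538, -0.061, 0.17], [0.9112, -0.532, 0.17]]
lens 0.4624177222902638 0.25548845721123875 0.25582573313102075
side [[0.6982, -0.0397, 0.17], [0.6559, -0.499, 0.17], [0.9536, -0.066, 0.17]]
handle side [[0.6524, -0.0861, 0.138], [0.6413, -0.2052, 0.138]] 0.11955770739667321
handle top [[0.6466, -0.089, 0.138], [0.6332, -0.2132, 0.138]] 0.12488119105767208
yaw -5.192936585611996
yaw -6.183222929796703
yaw -5.26763090020245
yaw -5.322676944710559
top 456 ((463.1308898925781, 265.25482177734375), (205.43507385253906, 35.11625671386719), 1.1556469202041626) line [0.99920607 0.03984062 0.5212206  0.26540577] 2.2833033
ends [0.3603 0.259 ] [0.5658 0.2672] 0.205689237402956
drive [0.54797358 0.265272   0.0319937 ] 21
side 283 ((469.228515625, 260.5296325683594), (217.03428649902344, 40.21809387207031), 4.310652256011963) line [0.99951583 0.03111517 0.46994427 0.25956607] 1.7830557
ends [0.3607 0.2562] [0.5775 0.2629] 0.21689575458584176
drive [0.53367488 0.26263073 0.0317271 ] 20
px head/end [[0.54656292 0.26687559 0.022     ]
 [0.5490102  0.26881309 0.022     ]] [[0.40678961 0.26124249 0.012     ]]
```

```bash
cat >> h.py <<'E'
def to(pos,yaw_y,cand=(0,1)):
    "tool pointing down, tool y along yaw_y deg (or half turn): shift mm, rotvec"
    o=get_obs(); q=o["eef_rot"]; R0=R.from_quat([q[1],q[2],q[3],q[0]])
    s=R0.inv().apply(np.array(pos)-o["eef_pos"])*1000
    print("pos",np.round(o["eef_pos"],4),"tool y yaw",np.degrees(np.arctan2(*R0.apply([0,1,0])[[1,0]])),"q",np.round(o["q"],3),"open",round(o["opening"],3),"F",np.round(o["wrist_force"],2),"t",o["time_s"])
    for k in cand:
        a=np.radians(yaw_y+180*k); y=np.array([np.cos(a),np.sin(a),0]); z=np.array([0,0,-1.]); M=np.c_[np.cross(y,z),y,z]
        rv=(R0.inv()*R.from_matrix(M)).as_rotvec(); print("shift",np.round(s,1),"turn",np.round(rv,4),np.degrees(np.linalg.norm(rv)))
E
python3 - <<'E'
import bench; print([a for a in dir(bench) if a[0]!='_']); print(getattr(bench,'tip_extent',None))
from h import *
to([.639,-.150,.22],-5.3)
E
```

```text
['MotionError', 'camera', 'get_calibration', 'get_obs', 'hand_in', 'tip_extent']
0.014
pos [0.1657 0.5501 0.2444] tool y yaw 73.22251542160267 q [ 1.072  0.181  1.608  0.     1.354 -0.206] open 1.0 F [ 0.34  0.17 -0.19] t 0.1
shift [-655.3 -533.6   25.1] turn [-1.6000e-03  8.0000e-04  1.3705e+00] 78.52254545889296
shift [-655.3 -533.6   25.1] turn [-8.0000e-04 -1.7000e-03 -1.7711e+00] 101.47753200066195
```

```bash
python3 -m jog '[[[-33,-27,1],[0,0,0.07],0.35],[[-66,-53,2.5],[0,0,0.14],0.35],[[-98,-80,4],[0,0,0.21],0.35],[[-131,-107,5],[0,0,0.27],0.35],[[-164,-133,6],[0,0,0.34],0.35],[[-197,-160,7],[0,0,0.41],0.35],[[-229,-187,9],[0,0,0.48],0.35],[[-262,-213,10],[0,0,0.55],0.35],[[-295,-240,11],[0,0,0.62],0.35],[[-328,-267,12],[0,0,0.69],0.35],[[-360,-293,14],[0,0,0.75],0.35],[[-393,-320,15],[0,0,0.82],0.35],[[-426,-347,16],[0,0,0.89],0.35],[[-459,-373,17],[0,0,0.96],0.35],[[-491,-400,19],[0,0,1.03],0.35],[[-524,-427,20],[0,0,1.1],0.35],[[-557,-453,21],[0,0,1.17],0.35],[[-590,-480,22],[0,0,1.23],0.35],[[-622,-507,24],[0,0,1.3],0.35],[[-655,-534,25],[0,0,1.37],0.35]]'
python3 - <<'E'
from h import *
to([.639,-.150,.22],-5.3)
E
```

```text
time_s: 1.77
eef_pos: [0.6322, -0.1418, 0.2196]
eef_rot: [-0.0, 0.74, 0.672, -0.001]
wrist_force: [0.5, 0.6, 0.4]
opening: 0.353
pos [ 0.6322 -0.1418  0.2196] tool y yaw -5.4854076403767955 q [-0.403  0.362  1.434 -0.002  1.346 -0.307] open 0.353 F [0.54 0.64 0.38] t 1.7667
shift [-7.6  7.5 -0.4] turn [-0.0017  0.001  -0.0032] 0.2164996278476723
shift [-7.6  7.5 -0.4] turn [1.6000e-03 2.6000e-03 3.1384e+00] 179.81464075729133
```

```bash
python3 -m jog '[[[-7.6,7.5,-0.4],[0,0,0],0.35],[[-7.6,7.5,-0.4],[0,0,0],0.35],[[-7.6,7.5,-0.4],[0,0,0],0.35]]'
python3 - <<'E'
from h import *
to([.639,-.150,.133],-5.3)
shot("top","t1");shot("side","s1")
crop("t1",310,80,430,170,6,"t1c");crop("s1",320,130,450,240,6,"s1c")
E
```

```text
time_s: 2.02
eef_pos: [0.6385, -0.1504, 0.2187]
eef_rot: [-0.001, 0.74, 0.672, -0.001]
wrist_force: [-0.2, -0.1, 0.1]
opening: 0.349
pos [ 0.6385 -0.1504  0.2187] tool y yaw -5.5434602060621385 q [-4.110e-01  3.820e-01  1.410e+00 -1.000e-03  1.353e+00 -3.140e-01] open 0.349 F [-0.2  -0.06  0.1 ] t 2.0167
shift [ 0.5  0.8 85.7] turn [-0.0038  0.     -0.0042] 0.3263527566591093
shift [ 0.5  0.8 85.7] turn [1.0000e-04 5.9000e-03 3.1373e+00] 179.75654648231887
```

View pics/t1c.png

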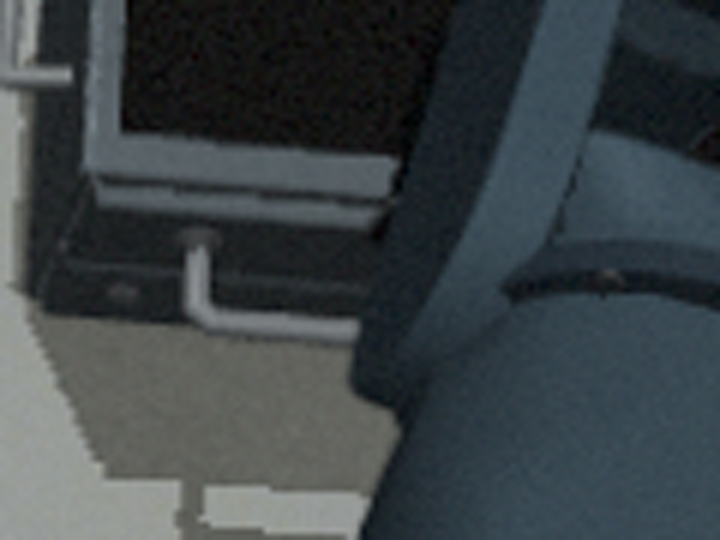

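View pics/s1c.png

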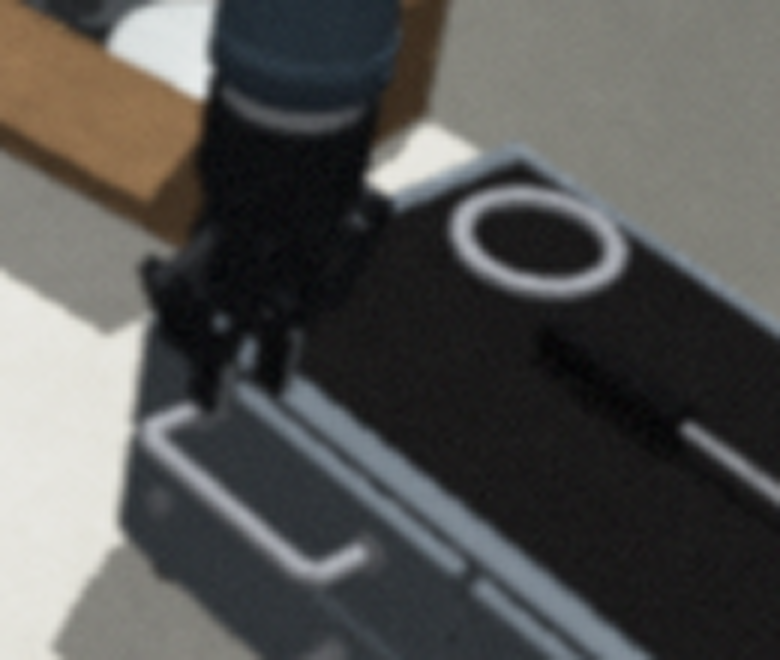

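```bash
python3 - <<'E'
from h import *
P=[[.639,-.150,.138],[.6385,-.1504,.2047],[.6385+.022,-.1504-.002,.2047],[.6385-.022,-.1504+.002,.2047]]
print((proj("side",P)-[320,130])*6)
# measure bar line in side view
f=lambda a,x0,y0,s:(np.array(a)+.5)/s+[x0,y0]-.5
print(plane("side",f([(150,434),(318,574),(234,503)],320,130,6),.138),plane("top",f([(205,320),(350,330)],310,80,6),.138))
E
```

```text
[[224.87011894 507.48524203]
 [243.22710289 402.92968482]
 [278.5608847  386.89051005]
 [207.36882641 419.1999281 ]]
[[ 0.64931034 -0.0869336   0.138     ]
 [ 0.6404046  -0.20775729  0.138     ]
 [ 0.64525183 -0.14843599  0.138     ]] [[ 0.64449299 -0.09307098  0.138     ]
 [ 0.63959804 -0.15581115  0.138     ]]
```

```bash
python3 -m jog '[[[0,3,15],[-0.003,0,-0.004],0.35],[[0,3.5,30],[-0.003,0,-0.004],0.35],[[0,3.8,45],[-0.003,0,-0.004],0.35],[[0,3.8,58],[-0.003,0,-0.004],0.35],[[0,3.8,70],[-0.003,0,-0.004],0.35],[[0,3.8,80],[-0.003,0,-0.004],0.35],[[0,3.8,85],[-0.003,0,-0.004],0.35],[[0,3.8,85],[-0.003,0,-0.004],0.35],[[0,3.8,85],[-0.003,0,-0.004],0.35]]'
python3 - <<'E'
from h import *
to([.642,-.150,.133],-5.3)
shot("side","s2")
crop("s2",320,130,450,240,6,"s2c")
E
```

```text
time_s: 2.87
eef_pos: [0.6416, -0.1483, 0.136]
eef_rot: [-0.0, 0.738, 0.675, -0.0]
wrist_force: [-6.5, 4.0, 9.5]
opening: 0.348
pos [ 0.6416 -0.1483  0.136 ] tool y yaw -5.140959097139062 q [-0.407  0.469  1.467  0.     1.206 -0.317] open 0.348 F [-6.5   4.03  9.47] t 2.8667
shift [-1.7  0.6  3. ] turn [-0.0005 -0.0003  0.0028] 0.1622635727199518
shift [-1.7  0.6  3. ] turn [ 5.0000e-04 -7.0000e-04 -3.1388e+00] 179.84096330744666
```

View pics/s2c.png

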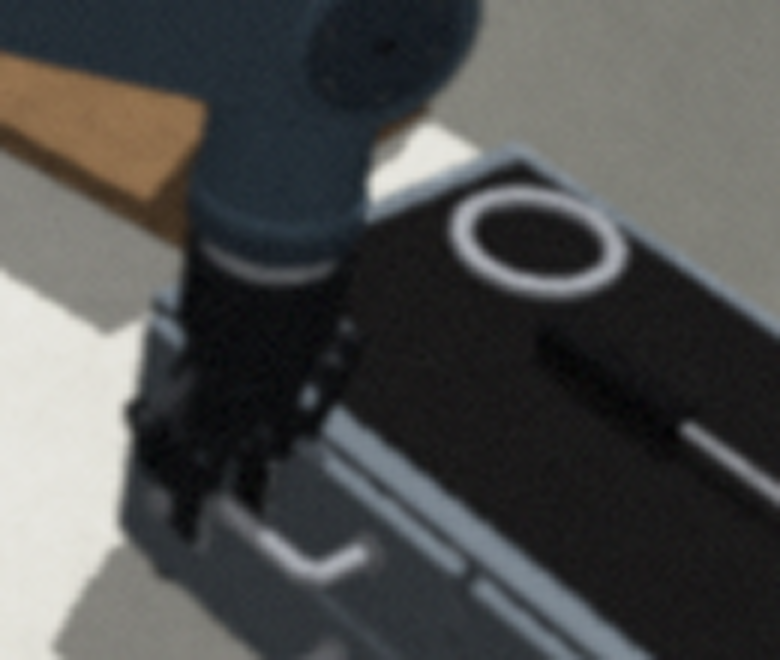

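Contact of about 9 N shows up, probably the gripper's rear linkage against the chest rim. I'll back up a little and close onto the bar.

```bash
python3 -m jog '[[[0,0,-3],[0,0,0],0.33],[[0,-2,-5],[0,0,0],0.3],[[0,-2,-5],[0,0,0],0.25],[[0,-2,-5],[0,0,0],0.2]]'
python3 -m jog '[[[0,0,0],[0,0,0],0.1],[[0,0,0],[0,0,0],0],[[0,0,0],[0,0,0],0],[[0,0,0],[0,0,0],0]]'
```

```text
time_s: 3.25
eef_pos: [0.6396, -0.1482, 0.1411]
eef_rot: [0.0, 0.738, 0.675, 0.0]
wrist_force: [-0.0, 0.1, -0.4]
opening: 0.203
time_s: 3.58
eef_pos: [0.6388, -0.1481, 0.1411]
eef_rot: [-0.001, 0.738, 0.675, -0.001]
wrist_force: [-5.8, 0.9, 5.7]
opening: 0.112
```

```bash
python3 -m jog '[[[0,-4,0],[0,0,0],0],[[0,-10,0],[0,0,0],0],[[0,-20,0],[0,0,0],0],[[0,-32,0],[0,0,0],0],[[0,-44,0],[0,0,0],0],[[0,-56,0],[0,0,0],0],[[0,-68,0],[0,0,0],0],[[0,-80,0],[0,0,0],0],[[0,-92,0],[0,0,0],0],[[0,-100,0],[0,0,0],0],[[0,-100,0],[0,0,0],0]]'
python3 - <<'E'
from h import *
to([.439,-.131,.141],-5.3)
shot("side","s3");shot("top","t3")
crop("s3",320,130,450,240,6,"s3c")
E
```

```text
time_s: 4.5
eef_pos: [0.5371, -0.1385, 0.1411]
eef_rot: [-0.002, 0.738, 0.675, -0.001]
wrist_force: [-2.2, 3.5, 0.9]
opening: 0.106
pos [ 0.5371 -0.1385  0.1411] tool y yaw -5.150904293554514 q [-4.660e-01  2.560e-01  1.743e+00 -1.000e-03  1.148e+00 -3.760e-01] open 0.106 F [-2.19  3.51  0.92] t 4.5
shift [ -1.4 -98.4   0.6] turn [-0.0048 -0.0011  0.0026] 0.3172174230550289
shift [ -1.4 -98.4   0.6] turn [ 1.800e-03 -7.500e-03 -3.139e+00] 179.85106091006776
```

View pics/s3.png

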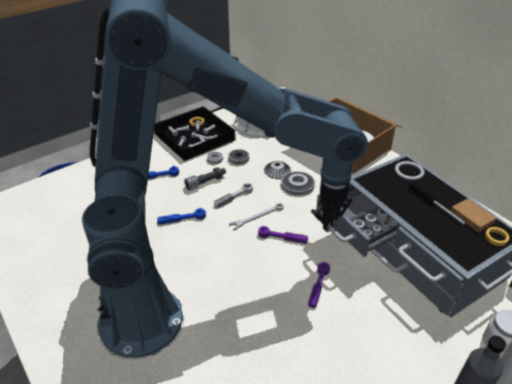

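```bash
python3 -m jog '[[[0,-4,0],[0,0,0],0],[[0,-10,0],[0,0,0],0],[[0,-20,0],[0,0,0],0],[[0,-32,0],[0,0,0],0],[[0,-44,0],[0,0,0],0],[[0,-56,0],[0,0,0],0],[[0,-68,0],[0,0,0],0],[[0,-80,0],[0,0,0],0],[[0,-88,0],[0,0,0],0],[[0,-93,0],[0,0,0],0],[[0,-96,0],[0,0,0],0],[[0,-98,0],[0,0,0],0],[[0,-99,0],[0,0,0],0],[[0,-100,0],[0,0,0],0]]'
```

```text
time_s: 5.77
eef_pos: [0.4396, -0.1293, 0.1412]
eef_rot: [-0.001, 0.738, 0.674, 0.0]
wrist_force: [8.2, 4.9, -8.6]
opening: 0.113
```

```bash
python3 -m jog '[[[0,-1,0],[0,0,0],0],[[0,-2,0],[0,0,0],0],[[0,-3,0],[0,0,0],0]]'
```

```text
time_s: 6.02
eef_pos: [0.4394, -0.1293, 0.1412]
eef_rot: [0.001, 0.739, 0.674, 0.003]
wrist_force: [18.3, 4.9, -16.6]
opening: 0.109
```

The drawer is at its stop: 200 mm of travel and rising force. I'll ease off, open the jaws and lift.

```bash
python3 -m jog '[[[0,3,0],[0,0,0],0.1],[[0,3,0],[0,0,0],0.2],[[0,3,0],[0,0,0],0.33],[[0,3,0],[0,0,0],0.33],[[0,3,-10],[0,0,0],0.33],[[0,3,-25],[0,0,0],0.33],[[0,3,-45],[0,0,0],0.33],[[0,3,-70],[0,0,0],0.4],[[0,3,-95],[0,0,0],0.45],[[0,3,-110],[0,0,0],0.5],[[0,3,-110],[0,0,0],0.5]]'
python3 - <<'E'
from h import *
# ratchet grasp: yaw guess
to([.46,.264,.2],90+3)
E
```

```text
time_s: 6.93
eef_pos: [0.4437, -0.1311, 0.2561]
eef_rot: [0.005, 0.739, 0.674, 0.004]
wrist_force: [0.3, -0.5, 0.8]
opening: 0.497
pos [ 0.4437 -0.1311  0.2561] tool y yaw -5.227898685812241 q [-0.547 -0.098  1.874  0.004  1.354 -0.457] open 0.497 F [ 0.3  -0.52  0.77] t 6.9333
shift [395.  -20.4  55.2] turn [ 0.0077  0.0118 -1.7144] 98.23039438573676
shift [395.  -20.4  55.2] turn [ 0.0113 -0.0074  1.4272] 81.7740660238095
```

```bash
python3 - <<'E'
from h import *
p=np.load("pics/side0_p.npy")[175:215,205:265,::-1]; p=cv2.resize(p,None,fx=12,fy=12,interpolation=cv2.INTER_CUBIC)
e=np.array([.4068,.2612]);d=np.array([np.cos(.0405),np.sin(.0405)])
for t,z in ((.141,.034),(.122,.022),(.16,.022),(0,.01),(.055,.021)):
    q=(proj("side",[[*(e+d*t),z]])[0]-[205,175]+.5)*12; cv2.circle(p,tuple(int(v) for v in q),4,(0,0,255),1)
cv2.imwrite("pics/rs.png",p)
E
```

```text
(no output)
```

View pics/rs.png

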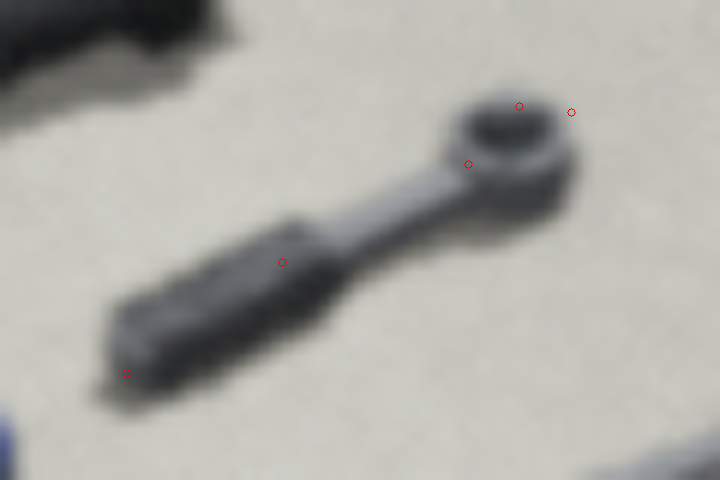

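```bash
python3 - <<'E'
from h import *
to([.461,.263,.10],92.3,(0,))
E
python3 -m jog '[[[26,-1,5],[0,0,-0.11],0.5],[[53,-2,15],[0,0,-0.22],0.5],[[79,-4,27],[0,0,-0.34],0.5],[[105,-5,40],[0,0,-0.45],0.5],[[132,-6,51],[0,0,-0.56],0.5],[[158,-7,62],[0,0,-0.68],0.5],[[184,-9,73],[0,0,-0.8],0.5],[[210,-11,83],[0,0,-0.91],0.5],[[236,-13,94],[0,0,-1.03],0.5],[[262,-14,104],[0,0,-1.14],0.5],[[289,-15,115],[0,0,-1.26],0.5],[[315,-16,125],[0,0,-1.37],0.5],[[342,-18,135],[0,0,-1.49],0.5],[[368,-19,145],[0,0,-1.6],0.5],[[394,-20,152],[0,0,-1.7],0.5],[[394,-20,155],[0,0,-1.7],0.5],[[394,-20,155],[0,0,-1.7],0.5]]'
python3 - <<'E'
from h import *
to([.461,.263,.018],92.3)
E
```

```text
pos [ 0.4437 -0.1311  0.2561] tool y yaw -5.227898685812241 q [-0.547 -0.098  1.874  0.004  1.354 -0.457] open 0.497 F [ 0.3  -0.52  0.77] t 6.9333
shift [394.3 -20.6 155.2] turn [ 0.0078  0.0117 -1.7022] 97.5304181015082
time_s: 8.35
eef_pos: [0.4603, 0.2631, 0.0989]
eef_rot: [0.005, -0.02, 1.0, -0.002]
wrist_force: [-0.2, -0.7, -0.1]
opening: 0.5
pos [0.4603 0.2631 0.0989] tool y yaw 92.252135962747 q [ 0.299  0.262  1.837 -0.008  1.035 -1.307] open 0.5 F [-0.22 -0.73 -0.1 ] t 8.35
shift [ 0.1  0.2 80.9] turn [-0.0043  0.0095 -0.0008] 0.5993300848408817
shift [ 0.1  0.2 80.9] turn [0.0149 0.0068 3.1407] 179.95330588298967
```

```bash
python3 -m jog '[[[0,0,10],[-0.002,0.005,0],0.5],[[0,0,25],[-0.004,0.009,0],0.5],[[0,0,37],[-0.004,0.009,0],0.5],[[0,0,45],[-0.004,0.009,0],0.5],[[0,0,45],[-0.004,0.009,0],0.5]]'
python3 - <<'E'
from h import *
to([.461,.263,.018],92.3,(0,))
shot("side","s4"); shot("top","t4"); crop("s4",190,150,290,225,8,"s4c"); crop("t4",160,140,290,250,6,"t4c")
E
```

```text
time_s: 8.77
eef_pos: [0.4594, 0.2616, 0.0517]
eef_rot: [-0.002, -0.019, 1.0, -0.001]
wrist_force: [-1.0, -0.5, 0.1]
opening: 0.502
pos [0.4594 0.2616 0.0517] tool y yaw 92.15085713988611 q [ 2.930e-01  3.450e-01  1.848e+00 -1.000e-03  9.520e-01 -1.315e+00] open 0.502 F [-0.98 -0.49  0.15] t 8.7667
shift [-1.8  1.4 33.7] turn [-0.0014 -0.0032 -0.0026] 0.250167150540774
```

View pics/s4c.png

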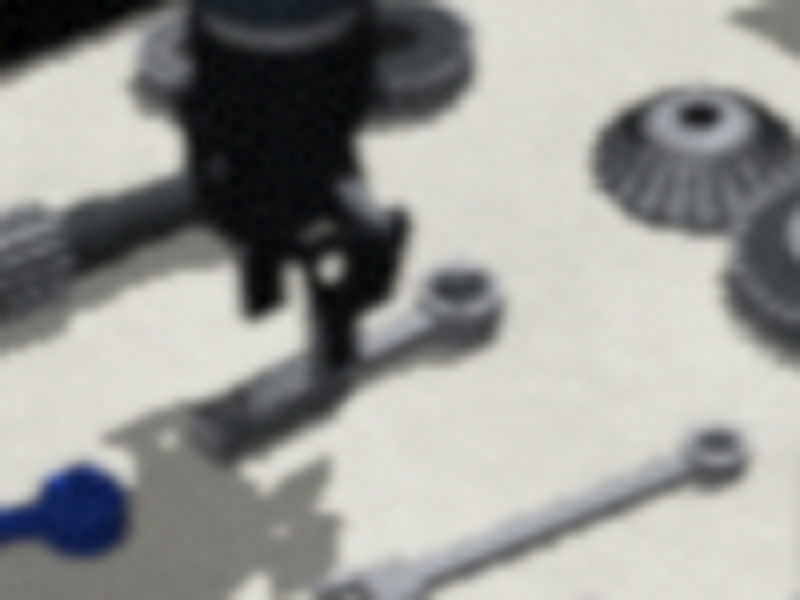

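View pics/t4.png

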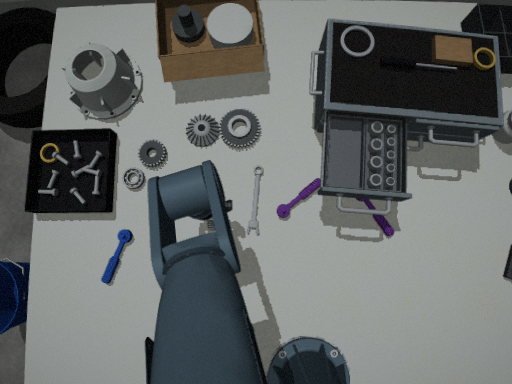

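The jaws straddle the handle in the side view. In the top view the empty tray is in the left half, around (346,152), and the sockets are on the right. Now down to grasp.

```bash
python3 -m jog '[[[-1,0.7,10],[0,-0.003,0],0.5],[[-1.8,1.4,20],[0,-0.003,0],0.5],[[-1.8,1.4,28],[0,-0.003,0],0.5],[[-1.8,1.4,33],[0,-0.003,0],0.5],[[-1.8,1.4,33],[0,-0.003,0],0.5],[[-1.8,1.4,33],[0,-0.003,0],0.5]]'
python3 -m jog '[[[0,0,0],[0,0,0],0.4],[[0,0,0],[0,0,0],0.3],[[0,0,0],[0,0,0],0.2],[[0,0,0],[0,0,0],0],[[0,0,0],[0,0,0],0],[[0,0,0],[0,0,0],0]]'
```

```text
time_s: 9.37
eef_pos: [0.462, 0.2637, 0.02]
eef_rot: [0.001, -0.019, 1.0, -0.0]
wrist_force: [0.2, 0.7, -0.7]
opening: 0.505
time_s: 9.87
eef_pos: [0.4624, 0.2639, 0.0207]
eef_rot: [0.001, -0.019, 1.0, -0.0]
wrist_force: [-1.0, -0.4, 6.6]
opening: 0.255
```

```bash
python3 -m jog '[[[0,0,-5],[0,0,0],0],[[0,0,-12],[0,0,0],0],[[0,0,-25],[0,0,0],0],[[0,0,-45],[0,0,0],0],[[0,0,-70],[0,0,0],0],[[0,0,-100],[0,0,0],0],[[0,0,-130],[0,0,0],0],[[0,0,-160],[0,0,0],0],[[0,0,-185],[0,0,0],0],[[0,0,-200],[0,0,0],0],[[0,0,-200],[0,0,0],0]]'
python3 - <<'E'
from h import *
to([.5,-.1,.25],84.7)
shot("side","s5"); shot("top","t5"); crop("s5",150,70,330,205,4.4,"s5c"); crop("t4",310,95,420,210,5.2,"t4d")
E
```

```text
time_s: 10.78
eef_pos: [0.4638, 0.2647, 0.2251]
eef_rot: [0.005, -0.019, 1.0, 0.001]
wrist_force: [1.8, 0.6, -2.8]
opening: 0.247
pos [0.4638 0.2647 0.2251] tool y yaw 92.21098469980495 q [ 2.970e-01  1.020e-01  1.738e+00 -1.000e-03  1.292e+00 -1.312e+00] open 0.247 F [ 1.78  0.61 -2.79] t 10.7833
shift [ -22.3 -365.8  -25.2] turn [0.0019 0.0095 0.1311] 7.5311913251777955
shift [ -22.3 -365.8  -25.2] turn [-1.4400e-02  2.9000e-03 -3.0105e+00] 172.4894628857309
```

View pics/s5c.png

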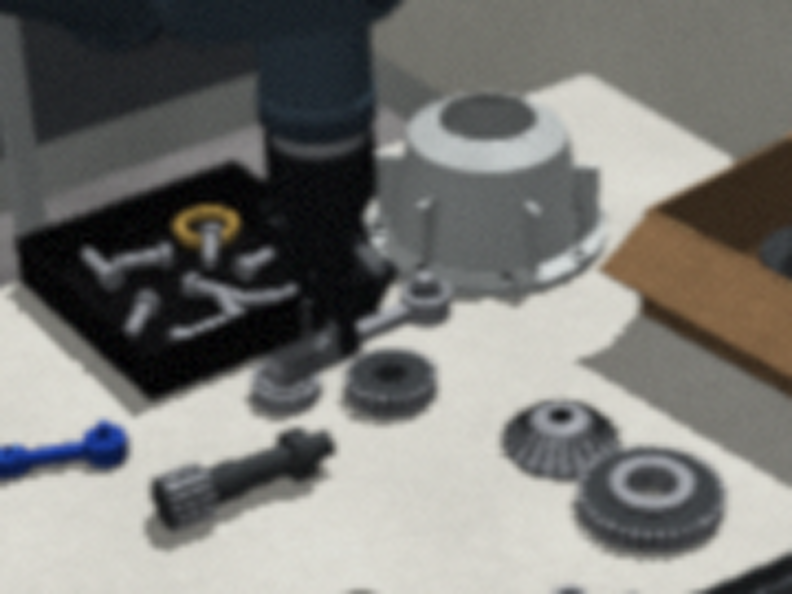

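View pics/t4d.png

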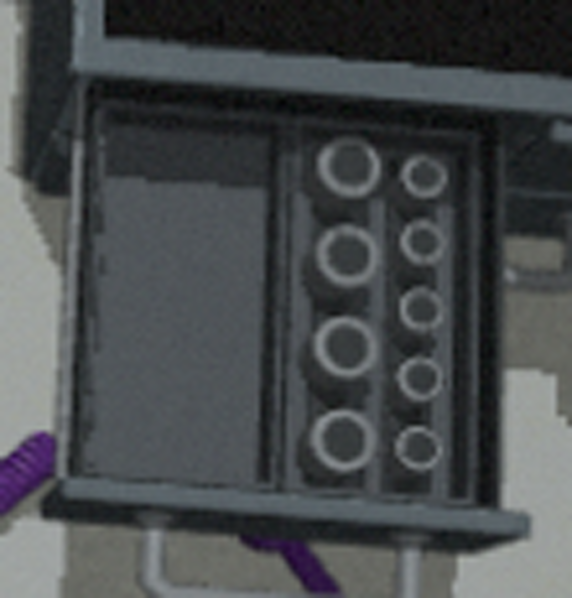

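```bash
python3 - <<'E'
from h import *
f=lambda a,x0,y0,s:(np.array(a)+.5)/s+[x0,y0]-.5
a=np.radians(-5.3); X=np.array([np.cos(a),np.sin(a)]);Y=np.array([-X[1],X[0]]); O=np.array([.6775,-.1525])
def loc(P): return np.round(np.c_[(P[:,:2]-O)@X,(P[:,:2]-O)@Y]*1000,1).tolist()
for nm,pts,z in (("rim BL,BR(divider)",[(103,110),(278,125)],.130),("floor FL,FR, BR",[(78,480),(262,485),(274,128)],.105),("front top edge L,R",[(65,480),(528,516)],.165),("divider mid front/back",[(270,487),(288,122)],.130)):
    P=plane("top",f(pts,310,95,5.2),z); print(nm,np.round(P,4).tolist(),loc(P))
# held ratchet heights
for n,nm in(("side","s5"),("top","t5")):
    C=cloud(n,np.load(f"pics/{nm}_d.npy")); m=(np.abs(C[...,1]-.268)<.03)&(C[...,0]>.50)&(C[...,0]<.58)&(C[...,2]>.15)&(C[...,2]<.28)
    P=C[m]; print(n,len(P)); 
    for x in np.arange(.5,.58,.01):
        s=P[(P[:,0]>=x)&(P[:,0]<x+.01)]
        if len(s): print(round(x,3),len(s),np.round(np.percentile(s[:,2],[5,50,95]),4),np.round(s[:,1].mean(),4))
E
```

```text
rim BL,BR(divider) [[0.6945, -0.0599, 0.13], [0.686, -0.1486, 0.13]] [[8.4, 93.7], [8.2, 4.7]]
floor FL,FR, BR [[0.5094, -0.0435, 0.105], [0.5057, -0.1362, 0.105], [0.6938, -0.1544, 0.105]] [[-177.5, 93.0], [-172.5, 0.4], [16.4, -0.4]]
front top edge L,R [[0.4994, -0.0258, 0.165], [0.4796, -0.2443, 0.165]] [[-189.1, 109.7], [-188.5, -109.7]]
divider mid front/back [[0.5006, -0.1326, 0.13], [0.6876, -0.1538, 0.13]] [[-178.0, 3.4], [10.2, -0.4]]
side 152
0.5 12 [0.2169 0.2231 0.2252] 0.2628
0.51 14 [0.2142 0.2211 0.2258] 0.2622
0.52 13 [0.2134 0.2197 0.2255] 0.2651
0.53 43 [0.2086 0.2249 0.2315] 0.2625
0.54 40 [0.2111 0.2295 0.2413] 0.2602
0.55 23 [0.2086 0.2272 0.238 ] 0.2565
0.56 7 [0.226  0.2278 0.2295] 0.2661
top 0
```

```bash
python3 - <<'E'
from h import *
to([.5699,-.0944,.235],84.7,(0,))
E
```

```text
pos [0.4617 0.2639 0.2205] tool y yaw 92.20239685726605 q [ 2.970e-01  1.070e-01  1.743e+00 -1.000e-03  1.290e+00 -1.312e+00] open 0.246 F [ 0.17 -0.2  -2.6 ] t 10.8833
shift [ -94.4 -362.2  -14. ] turn [-0.0003  0.0029  0.1309] 7.504267706082546
```

```bash
python3 -m jog '[[[-2,-8,-2],[0,0,0.003],0],[[-6,-24,-5],[0,0,0.01],0],[[-12,-46,-8],[0,0,0.02],0],[[-18,-70,-10],[0,0,0.03],0],[[-25,-95,-12],[0,0,0.04],0],[[-31,-120,-14],[0,0,0.05],0],[[-38,-145,-14],[0,0,0.06],0],[[-44,-170,-14],[0,0,0.07],0],[[-51,-195,-14],[0,0,0.08],0],[[-57,-220,-14],[0,0,0.09],0],[[-64,-245,-14],[0,0,0.1],0],[[-70,-270,-14],[0,0,0.11],0],[[-77,-295,-14],[0,0,0.118],0],[[-83,-318,-14],[0,0,0.125],0],[[-88,-338,-14],[0,0,0.131],0],[[-92,-353,-14],[0,0,0.131],0],[[-94.4,-362,-14],[0,0.003,0.131],0],[[-94.4,-362,-14],[0,0.003,0.131],0],[[-94.4,-362,-14],[0,0.003,0.131],0]]'
python3 - <<'E'
from h import *
to([.5699,-.0944,.1257],84.7,(0,))
shot("side","s6"); shot("top","t6"); crop("s6",300,120,430,220,6,"s6c"); crop("t6",300,95,430,210,5,"t6c")
E
```

```text
time_s: 12.47
eef_pos: [0.5694, -0.0939, 0.2342]
eef_rot: [-0.001, 0.047, 0.999, 0.0]
wrist_force: [0.1, -0.3, -2.2]
opening: 0.248
pos [ 0.5694 -0.0939  0.2342] tool y yaw 84.66831789993131 q [-0.369  0.197  1.612  0.     1.335 -1.847] open 0.248 F [ 0.14 -0.26 -2.21] t 12.4667
shift [ -0.7  -0.5 108.5] turn [ 0.0006 -0.0018 -0.0006] 0.11250046994364353
```

View pics/s6c.png

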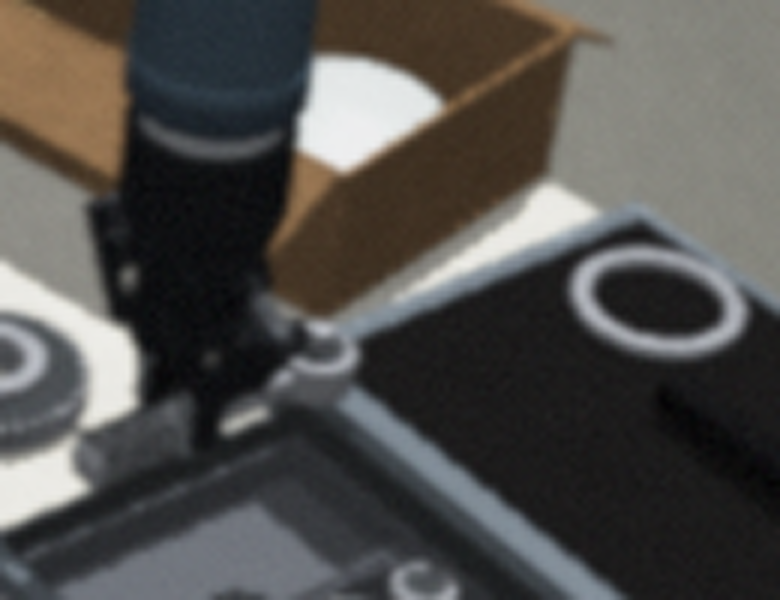

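View pics/t6c.png

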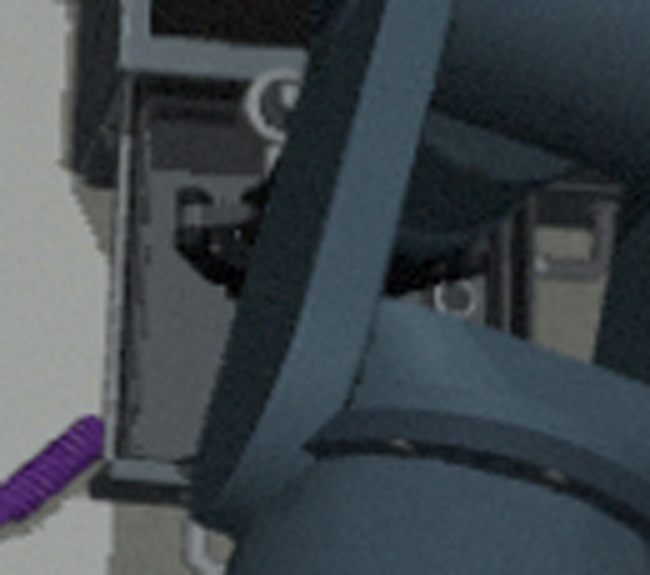

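```bash
python3 - <<'E'
from h import *
f=lambda a,x0,y0,s:(np.array(a)+.5)/s+[x0,y0]-.5
P=plane("top",f([(285,104),(243,104),(270,72)],300,95,5),.236)
Q=plane("side",f([(325,352),(300,395)],300,120,6),[.236,.225])
a=np.radians(-5.3); X=np.array([np.cos(a),np.sin(a)]);Y=np.array([-X[1],X[0]]); O=np.array([.677,-.1525])
for S in(P,Q): print(np.round(S,4).tolist(),np.round(np.c_[(S[:,:2]-O)@X,(S[:,:2]-O)@Y]*1000,1).tolist())
E
```

```text
[[0.6542, -0.1002, 0.236], [0.6542, -0.0806, 0.236], [0.6699, -0.0942, 0.236]] [[-27.6, 50.0], [-29.3, 69.5], [-12.5, 57.4]]
[[0.6537, -0.1038, 0.236], [0.6317, -0.1107, 0.225]] [[-27.7, 46.4], [-49.0, 37.4]]
```

The head is at chest (-28, 48) mm, as planned, so I'll descend.

```bash
python3 -m jog '[[[0,0,6],[0,0,0],0],[[0,0,16],[0,0,0],0],[[0,0,30],[0,0,0],0],[[0,0,45],[0,0,0],0],[[0,0,58],[0,0,0],0],[[0,0,70],[0,0,0],0],[[0,0,80],[0,0,0],0],[[0,0,88],[0,0,0],0],[[0,0,94],[0,0,0],0],[[0,0,98],[0,0,0],0],[[0,0,100],[0,0,0],0],[[0,0,100],[0,0,0],0]]'
```

```text
time_s: 13.57
eef_pos: [0.5694, -0.0931, 0.1345]
eef_rot: [-0.001, 0.046, 0.999, 0.0]
wrist_force: [0.7, -0.1, -1.7]
opening: 0.252
```

```bash
python3 -m jog '[[[0,0,1],[0,0,0],0],[[0,0,2],[0,0,0],0],[[0,0,3],[0,0,0],0],[[0,0,4],[0,0,0],0],[[0,0,4.5],[0,0,0],0],[[0,0,4.5],[0,0,0],0]]'; python3 - <<'E'
from h import *
to([.5699,-.0944,.1257],84.7,(0,))
E
```

```text
time_s: 14.07
eef_pos: [0.5693, -0.093, 0.1299]
eef_rot: [-0.001, 0.046, 0.999, 0.0]
wrist_force: [-0.6, -0.1, -3.0]
opening: 0.248
pos [ 0.5693 -0.093   0.1299] tool y yaw 84.74486021323716 q [-0.368  0.314  1.694  0.     1.135 -1.847] open 0.248 F [-0.59 -0.12 -3.  ] t 14.0667
shift [-0.7 -1.3  4.2] turn [ 0.0005 -0.0011  0.0008] 0.08312626646375358
```

```bash
python3 -m jog '[[[0,0,0.7],[0,0,0],0],[[0,0,1.4],[0,0,0],0],[[0,0,2.1],[0,0,0],0],[[0,0,2.8],[0,0,0],0],[[0,0,3.2],[0,0,0],0],[[0,0,3.2],[0,0,0],0]]'
```

```text
time_s: 14.57
eef_pos: [0.5693, -0.093, 0.1266]
eef_rot: [-0.001, 0.046, 0.999, 0.0]
wrist_force: [-0.1, -0.6, -2.4]
opening: 0.246
```

```bash
python3 -m jog '[[[0,0,0.5],[0,0,0],0],[[0,0,1],[0,0,0],0],[[0,0,1],[0,0,0],0]]'
```

```text
time_s: 14.82
eef_pos: [0.5696, -0.0931, 0.1262]
eef_rot: [-0.0, 0.046, 0.999, 0.0]
wrist_force: [-0.8, 0.8, 1.6]
opening: 0.254
```

Contact: the load has come off the wrist at z = 0.126, as predicted. Releasing.

```bash
python3 -m jog '[[[0,0,0.3],[0,0,0],0.22],[[0,0,0.3],[0,0,0],0.26],[[0,0,0.3],[0,0,0],0.3],[[0,0,0.3],[0,0,0],0.34],[[0,0,0.3],[0,0,0],0.38],[[0,0,0.3],[0,0,0],0.38],[[0,0,0.3],[0,0,0],0.38]]'
python3 -m jog '[[[0,0,-4],[0,0,0],0.38],[[0,0,-10],[0,0,0],0.38],[[0,0,-20],[0,0,0],0.38],[[0,0,-35],[0,0,0],0.38],[[0,0,-55],[0,0,0],0.38],[[0,0,-80],[0,0,0],0.38],[[0,0,-105],[0,0,0],0.38],[[0,0,-125],[0,0,0],0.38],[[0,0,-135],[0,0,0],0.38],[[0,0,-135],[0,0,0],0.38]]'
python3 - <<'E'
from h import *
to([.40,.10,.26],-5.3)
E
```

```text
time_s: 15.4
eef_pos: [0.5697, -0.0931, 0.1259]
eef_rot: [-0.0, 0.046, 0.999, 0.0]
wrist_force: [-0.5, -0.2, 0.2]
opening: 0.381
time_s: 16.23
eef_pos: [0.5713, -0.0937, 0.2647]
eef_rot: [0.003, 0.046, 0.999, -0.001]
wrist_force: [0.3, -0.2, 0.9]
opening: 0.38
pos [ 0.5713 -0.0937  0.2647] tool y yaw 84.75333417673545 q [-0.368  0.169  1.58   0.     1.386 -1.847] open 0.38 F [ 0.33 -0.22  0.91] t 16.2333
shift [188.3 177.2   3.4] turn [0.0033 0.0056 1.5717] 90.05406147906628
shift [188.3 177.2   3.4] turn [-0.0056  0.0033 -1.5699] 89.94692182152482
```

```bash
python3 - <<'E'
from h import *
to([.402,-.127,.26],-5.3,(0,))
E
python3 -m jog '[[[8,-2,0],[0,0,0.1],0.2],[[22,-4,0],[0,0,0.21],0.1],[[37,-5,0],[0,0,0.31],0],[[52,-7,0],[0,0,0.42],0],[[66,-8,0],[0,0,0.52],0],[[81,-9,0],[0,0,0.63],0],[[96,-10,0],[0,0,0.73],0],[[110,-12,1],[0,0,0.84],0],[[125,-13,2],[0,0,0.94],0],[[140,-14,3],[0,0,1.05],0],[[152,-15,3],[0,0,1.16],0],[[160,-16,3],[0,0,1.26],0],[[164,-17,3],[0,0,1.37],0],[[164,-17,3],[0,0,1.47],0],[[165,-17.5,3],[0,0,1.57],0],[[165,-17.5,3],[0,0,1.57],0],[[165,-17.5,3],[0,0,1.57],0]]'
python3 - <<'E'
from h import *
to([.402,-.127,.13],-5.3,(0,))
shot("side","s7"); shot("top","t7"); crop("s7",300,140,430,240,6,"s7c"); crop("t7",310,95,420,210,5.2,"t7c")
E
```

```text
pos [ 0.5713 -0.0937  0.2647] tool y yaw 84.75333417673545 q [-0.368  0.169  1.58   0.     1.386 -1.847] open 0.38 F [ 0.33 -0.22  0.91] t 16.2333
shift [165.5 -48.6   3.9] turn [0.0033 0.0056 1.5717] 90.05406147906628
time_s: 17.65
eef_pos: [0.4049, -0.0958, 0.2599]
eef_rot: [0.002, 0.737, 0.675, 0.001]
wrist_force: [0.0, 0.1, -0.2]
opening: -0.003
pos [ 0.4049 -0.0958  0.2599] tool y yaw -5.037471909849445 q [-5.200e-01 -2.140e-01  1.966e+00  1.000e-03  1.385e+00 -4.320e-01] open -0.003 F [ 0.02  0.07 -0.25] t 17.65
shift [-31.2  -0.7 129.9] turn [0.0042 0.0008 0.0046] 0.3600859429941555
```

View pics/s7c.png

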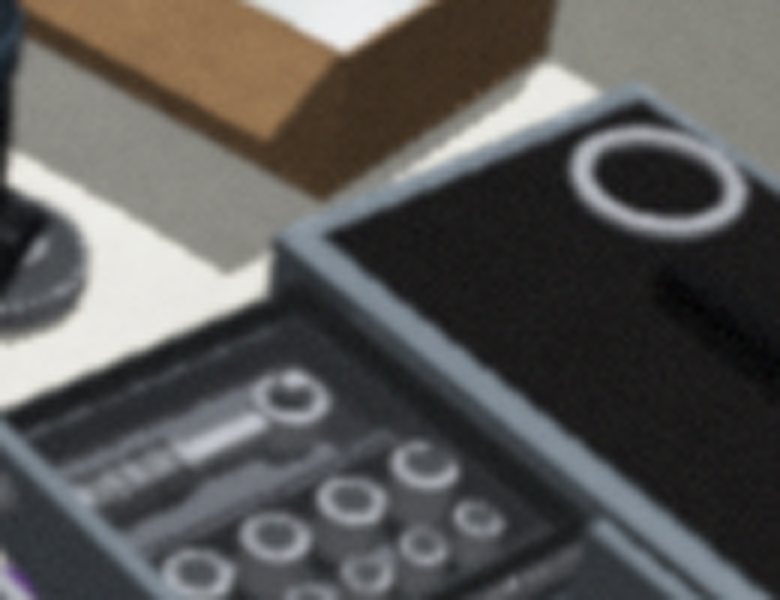

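View pics/t7c.png

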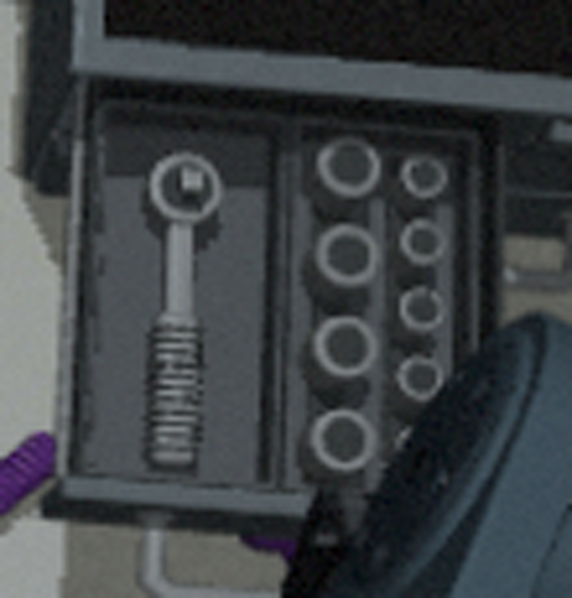

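The ratchet lies flat in the left tray, head at (185,187) towards the back and drive up. Next I'll bring the closed fingers down in front of the handle bar and push.

```bash
python3 -m jog '[[[-12,-2,5],[0,0,0.004],0],[[-24,-3,15],[0.004,0,0.004],0],[[-31,-3,30],[0.004,0,0.004],0],[[-31,-3,50],[0.004,0,0.004],0],[[-31,-3,70],[0.004,0,0.004],0],[[-31,-3,90],[0.004,0,0.004],0],[[-31,-3,108],[0.004,0,0.004],0],[[-31,-3,122],[0.004,0,0.004],0],[[-31,-3,130],[0.004,0,0.004],0],[[-31,-3,130],[0.004,0,0.004],0]]'
python3 - <<'E'
from h import *
to([.6163,-.1482,.13],-5.3,(0,))
shot("side","s8"); crop("s8",270,170,400,270,6,"s8c")
E
```

```text
time_s: 18.58
eef_pos: [0.3989, -0.1259, 0.1285]
eef_rot: [-0.001, 0.738, 0.674, -0.001]
wrist_force: [0.5, -0.3, -0.5]
opening: -0.003
pos [ 0.3989 -0.1259  0.1285] tool y yaw -5.205923872756159 q [-5.910e-01 -2.500e-02  2.087e+00 -1.000e-03  1.082e+00 -5.000e-01] open -0.003 F [ 0.45 -0.3  -0.55] t 18.5833
shift [ -2.5 218.5  -2.1] turn [-0.0026 -0.0008  0.0016] 0.18082777116065882
```

View pics/s8c.png

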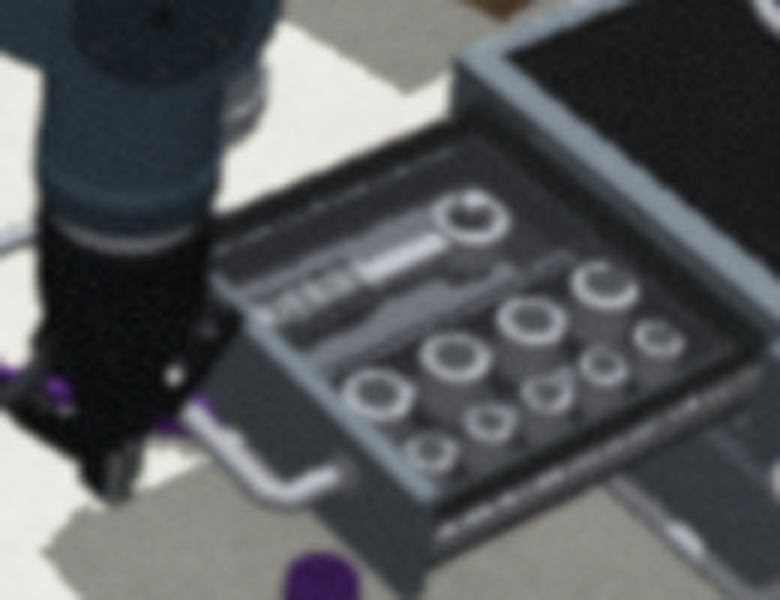

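```bash
python3 -m jog '[[[0,4,-1],[0,0,0],0],[[0,10,-1],[0,0,0],0],[[0,15,-1],[0,0,0],0],[[0,19,-1],[0,0,0],0],[[0,23,-1],[0,0,0],0],[[0,27,-1],[0,0,0],0],[[0,32,-1],[0,0,0],0],[[0,38,-1],[0,0,0],0],[[0,45,-1],[0,0,0],0],[[-1,52,-1],[0,0,0],0],[[-1,59,-1],[0,0,0],0],[[-1,66,-1],[0,0,0],0],[[-1,73,-1],[0,0,0],0],[[-1,80,-1],[0,0,0],0],[[-1,87,-1],[0,0,0],0],[[-1,94,-1],[0,0,0],0],[[-1,101,-1],[0,0,0],0],[[-1,106,-1],[0,0,0],0],[[-1,109,-1],[0,0,0],0],[[-1,110,-1],[0,0,0],0]]'
python3 - <<'E'
from h import *
to([.6163,-.1482,.13],-5.3,(0,))
shot("side","s9"); crop("s9",300,150,430,250,6,"s9c")
E
```

```text
time_s: 20.3
eef_pos: [0.5098, -0.1377, 0.1307]
eef_rot: [0.0, 0.739, 0.674, -0.0]
wrist_force: [-1.5, 0.2, -0.2]
opening: -0.001
pos [ 0.5098 -0.1377  0.1307] tool y yaw -5.212400889845452 q [-4.880e-01  2.130e-01  1.821e+00 -1.000e-03  1.108e+00 -3.970e-01] open -0.001 F [-1.47  0.16 -0.18] t 20.3
shift [ -0.8 107.    0.6] turn [-0.0001  0.0006  0.0015] 0.0938539539726633
```

View pics/s9c.png

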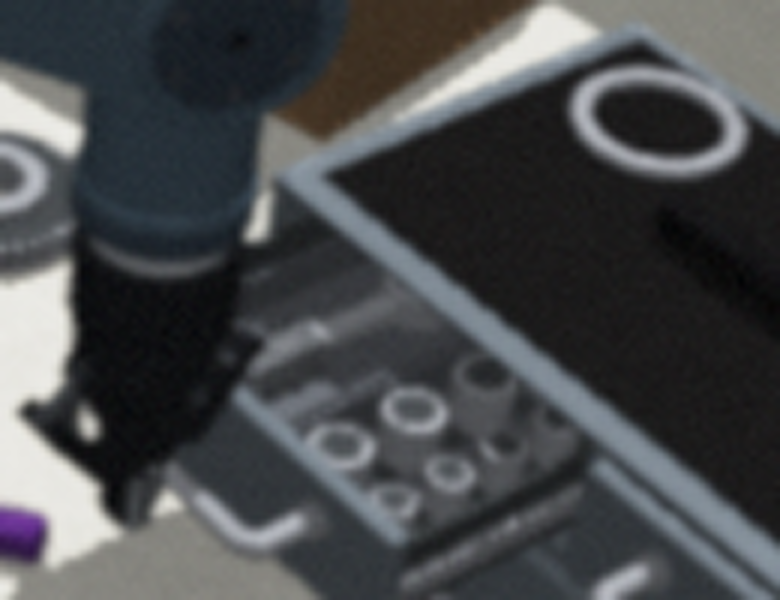

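```bash
python3 -m jog '[[[0,3,0],[0,0,0],0],[[0,8,0],[0,0,0],0],[[0,14,0],[0,0,0],0],[[0,21,0],[0,0,0],0],[[0,28,0],[0,0,0],0],[[0,35,0],[0,0,0],0],[[0,42,0],[0,0,0],0],[[0,49,0],[0,0,0],0],[[0,56,0],[0,0,0],0],[[0,63,0],[0,0,0],0],[[0,70,0],[0,0,0],0],[[0,77,0],[0,0,0],0],[[0,83,0],[0,0,0],0],[[0,88,0],[0,0,0],0],[[0,92,0],[0,0,0],0],[[0,95,0],[0,0,0],0],[[0,97,0],[0,0,0],0],[[0,99,0],[0,0,0],0],[[0,101,0],[0,0,0],0],[[0,101,0],[0,0,0],0]]'
```

```text
time_s: 22.02
eef_pos: [0.6108, -0.1468, 0.1309]
eef_rot: [0.0, 0.739, 0.674, 0.0]
wrist_force: [0.1, 0.6, -0.2]
opening: 0.002
```

```bash
python3 -m jog '[[[0,1,0],[0,0,0],0],[[0,2,0],[0,0,0],0],[[0,3,0],[0,0,0],0],[[0,4,0],[0,0,0],0],[[0,4,0],[0,0,0],0]]'; python3 - <<'E'
from h import *
to([.6163,-.1482,.13],-5.3,(0,))
E
```

```text
time_s: 22.43
eef_pos: [0.6151, -0.1471, 0.1309]
eef_rot: [0.001, 0.739, 0.674, 0.0]
wrist_force: [-1.3, -0.6, -0.2]
opening: 0.001
pos [ 0.6151 -0.1471  0.1309] tool y yaw -5.220637598956158 q [-0.422  0.422  1.545  0.     1.173 -0.331] open 0.001 F [-1.27 -0.62 -0.17] t 22.4333
shift [-1.   1.3  0.9] turn [0.0013 0.0002 0.0014] 0.11029214247555413
```

```bash
python3 -m jog '[[[0,1,0],[0,0,0],0],[[0,2,0],[0,0,0],0],[[0,3,0],[0,0,0],0],[[0,3,0],[0,0,0],0]]'
```

```text
time_s: 22.77
eef_pos: [0.6184, -0.1474, 0.1309]
eef_rot: [0.001, 0.739, 0.674, 0.001]
wrist_force: [-0.8, -0.1, 0.6]
opening: -0.001
```

```bash
python3 -m jog '[[[0,1,0],[0,0,0],0],[[0,2,0],[0,0,0],0],[[0,3,0],[0,0,0],0],[[0,3,0],[0,0,0],0]]'
```

```text
time_s: 23.1
eef_pos: [0.6193, -0.1475, 0.1308]
eef_rot: [-0.001, 0.739, 0.674, -0.001]
wrist_force: [-12.1, 0.3, 6.7]
opening: -0.002
```

```bash
python3 -m jog '[[[0,1,0],[0,0,0],0],[[0,2,0],[0,0,0],0],[[0,2,0],[0,0,0],0]]'
```

```text
time_s: 23.35
eef_pos: [0.6193, -0.1475, 0.1309]
eef_rot: [-0.003, 0.738, 0.674, -0.003]
wrist_force: [-12.9, 0.0, 7.9]
opening: -0.001
```

It's at a hard stop. I'll back off and look.

```bash
python3 -m jog '[[[0,-4,0],[0,0,0],0],[[0,-12,0],[0,0,0],0],[[0,-25,0],[0,0,0],0],[[0,-40,0],[0,0,0],0],[[0,-55,-10],[0,0,0],0],[[0,-70,-30],[0,0,0],0],[[15,-80,-60],[0,0,0],0],[[40,-95,-90],[0,0,0],0],[[70,-110,-120],[0,0,0],0],[[100,-120,-135],[0,0,0],0],[[130,-125,-140],[0,0,0],0],[[160,-130,-140],[0,0,0],0],[[190,-135,-140],[0,0,0],0],[[220,-140,-140],[0,0,0],0],[[250,-145,-140],[0,0,0],0],[[270,-150,-140],[0,0,0],0],[[270,-150,-140],[0,0,0],0],[[270,-150,-140],[0,0,0],0]]'
python3 - <<'E'
from h import *
shot("top","t9"); shot("side","s10"); crop("s10",330,150,512,310,4,"s10c"); crop("t9",300,10,512,180,3.6,"t9c")
C0=np.load("pics/side0_p.npy").astype(int);C1=np.load("pics/s10_p.npy").astype(int)
d=np.abs(C0-C1).max(2)[150:310,330:512]; print("side chest diff px>40:",(d>40).sum(), np.argwhere(d>40)[:10].tolist())
C0=np.load("pics/top0_p.npy").astype(int);C1=np.load("pics/t9_p.npy").astype(int)
D=np.abs(C0-C1).max(2); d=D[10:180,300:512]; print("top",(d>40).sum(),np.argwhere(d>40)[:10].tolist()); print("others",(D[90:250,120:290]>40).sum())
print(get_obs()["eef_pos"],get_obs()["wrist_force"])
E
```

```text
time_s: 24.85
eef_pos: [0.4953, 0.1358, 0.2724]
eef_rot: [-0.003, 0.738, 0.675, -0.002]
wrist_force: [-0.2, -0.1, 0.3]
opening: 0.003
side chest diff px>40: 0 []
top 546 [[89, 0], [90, 0], [91, 0], [92, 0], [92, 1], [93, 0], [93, 1], [94, 0], [94, 1], [94, 2]]
others 7928
[0.49571102 0.13433573 0.2723612 ] [ 0.65612756  0.16142667 -0.86814273]
```

View pics/s10.png

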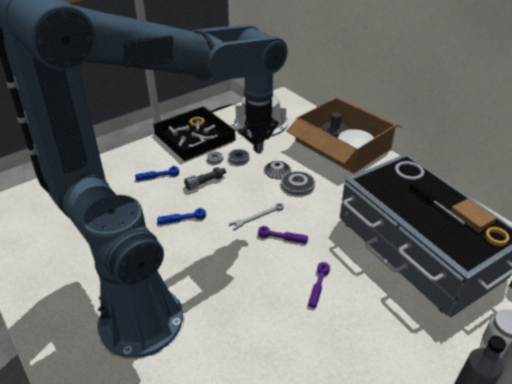

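View pics/t9.png

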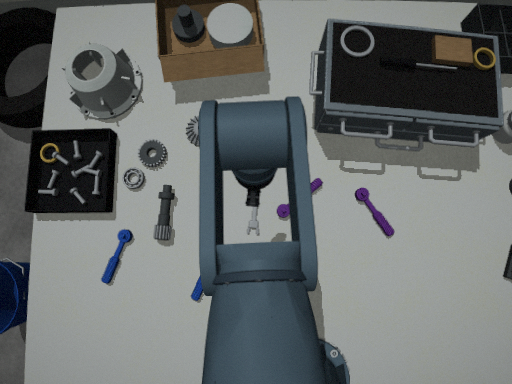

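```bash
python3 - <<'E'
from h import *
g=lambda n:cv2.cvtColor(np.load(f"pics/{n}_p.npy"),cv2.COLOR_RGB2GRAY).astype(np.float32)[192:232,340:385]
a,b=g("side0"),g("s10"); w=cv2.createHanningWindow((45,40),cv2.CV_32F)
print("shift px",cv2.phaseCorrelate(a,b,w), "mean diff",np.abs(a-b).mean())
P=proj("side",[[.639,-.15,.138],[.629,-.149,.138]]); print("px per cm out",P[1]-P[0])
D=np.abs(np.load("pics/side0_p.npy").astype(int)-np.load("pics/s10_p.npy")).max(2); m=D[165:310,130:330]>60; print("table diff",m.sum(),np.argwhere(m)[:5].tolist())
E
```

```text
shift px ((0.5174081609009455, 0.07639708638732046), 1.1198509311676026) mean diff 1.7014643
px per cm out [-2.65536794  1.22755461]
table diff 3123 [[18, 115], [18, 116], [18, 117], [18, 118], [18, 119]]
```

```bash
python3 -c "
from bench import *
print(hand_in())"
```

```text
the job is handed in; nothing more can be done
None
```

The ratchet is put away, and I handed the job in about 25 s into the 72 s allowed. I pulled the top left drawer out to its stop (200 mm of travel) and laid the ratchet in the empty left tray. Then I pushed the drawer shut and moved the arm clear.

**Ratchet:** the pictures taken before closing show it flat in the tray, square drive up, head to the back and handle to the front. It was set down, not dropped: at release the tool was within 1 mm of the height predicted for the tray floor.

**Drawer:** it reached a hard stop at about 13 N. The side view of the chest then showed no clear change from the start picture. The finer image comparison gave half a pixel (about 2 mm) in the inward direction, which I took as noise. The stop itself is the stronger evidence that it is shut.

**Other objects:** by eye, the side view showed the other drawers and everything else on the table where they were. The pixel comparison of the table was inconclusive, because the arm's shadow and the missing ratchet dominate it. In the last top view the arm also hides part of the table.

**Unplanned contact:** when I first lowered the gripper to the drawer handle, part of it (probably the rear linkage) touched the chest. The wrist force was about 12 N, well below the 40 N limit, and I raised the gripper straight away.

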